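Take the pile of supplies apart and put each thing away

TASK

Someone left a pile of supplies on the desk: a memory stick on a card case on a short yellow-lidded box on a long blue-lidded box. Put each away: stack each box squarely on the grey storage box of its own size and lid colour, its feet fully down in the corner recesses of that lid, and lay the card case flat in the wide wooden tray and the memory stick flat in the narrow one. Nothing is to be left lying on the boxes; keep them upright all the time, since they are full of small parts, and leave the sticky notes and the red notebook where they are.

Things in the scene. Friction and masses are not known exactly. Their poses are not given: they have to be found in the camera images.
- usb_stick: red memory stick with a bare metal plug at one end, 18 x 54 x 8 mm, lying on the card case at the start. Origin: middle of its length, at the underside; the plug is the last 12 mm towards -y (12 mm wide, 4 mm thick), the red body reaches from 15 mm on the -y side to 27 mm on the +y side; z up.
- card_case: teal memory-card case, closed, 36 x 52 x 10 mm, lying on the short box at the start. Origin: centre of the underside; x across, y along its length, z up.
- short_box: short white storage box, yellow lid, closed, about 120 g, at the start standing loose on the blue lid. 60 (x) x 90 (y) x 40 mm high. Four tapered feet under the corners, 6 mm high, 13 mm wide at the root, 8 at the tip; four square recesses, 15 mm, 5 deep, in the corners of the flat lid, both 34.5 mm from the middle in y, 19.5 in x. Origin: middle, at the foot tips; z up.
- long_box: long white storage box, blue lid, closed, about 180 g, lowest in the pile. 60 (x) x 150 (y) x 40 mm high. Four tapered feet under the corners, 6 mm high, 13 mm wide at the root, 8 at the tip; four square recesses, 15 mm, 5 deep, in the corners of the flat lid, both 64.5 mm from the middle in y, 19.5 in x. Origin: middle, at the foot tips; z up.
- short_home: short grey storage box with a yellow lid standing by itself on the desk, fixed: the short white box goes on it. Same shape and size as that box; when the upper box is seated its origin is 35 mm above this one's (feet standing on the plain lid: 40 mm). Origin: centre of the underside at desk level; y along its length (90 mm).
- long_home: long grey storage box with a blue lid standing by itself on the desk, fixed: the long white box goes on it. Same shape and size as that box; when the upper box is seated its origin is 35 mm above this one's (feet standing on the plain lid: 40 mm). Origin: centre of the underside at desk level; y along its length (150 mm).
- wide_tray: wide shallow wooden tray with a grey felt floor, fixed, for the card case. Outside 76 x 92 mm, inside 66 (x) x 82 (y) mm; floor 5 mm above the desk, lip 9 mm above the desk (4 mm above the floor). Origin: centre of the underside at desk level.
- narrow_tray: narrow shallow wooden tray with a blue felt floor, fixed, for the memory stick. Outside 44 x 94 mm, inside 34 (x) x 84 (y) mm; floor 5 mm above the desk, lip 9 mm above the desk (4 mm above the floor). Origin: centre of the underside at desk level.
- sticky_pad: pad of yellow sticky notes, 76 x 76 x 17 mm, loose on the desk at the right; to be left alone. Origin: centre of the underside.
- notebook: red notebook, 125 x 88 x 12 mm, loose on the desk at the left; to be left alone. Origin: centre of the underside.

How it is judged (in metres and radians):
At the end, for the whole second after the job is handed in: White boxes seated on grey boxes of their size (plan 4 mm, height 35 +-2 mm, axes 0.05 rad, level 0.04 rad); card case flat on the wide tray's floor (18 mm of middle in x, y), stick on the narrow tray's (12 mm x, 18 mm y), undersides 3-8 mm above tray underside, tilt under 0.08 rad; at rest (horizontal distance between long_box and long_home below 0.004 m and z of long_box in the frame of long_home between 0.033 and 0.037 m and angle between the y axis of long_box and the y axis of long_home, either way round below 0.05 rad and angle between each of long_box, short_box's own z axis and vertical below 0.04 rad and linear speed of each of long_box, short_box, card_case, usb_stick below 0.02 m/s and angular speed of each of long_box, short_box, card_case, usb_stick below 0.2 rad/s and horizontal distance between short_box and short_home below 0.004 m and z of short_box in the frame of short_home between 0.033 and 0.037 m and angle between the y axis of short_box and the y axis of short_home, either way round below 0.05 rad and x of card_case in the frame of wide_tray between -0.018 and 0.018 m and y of card_case in the frame of wide_tray between -0.018 and 0.018 m and z of card_case in the frame of wide_tray between 0.003 and 0.008 m and angle between each of card_case, usb_stick's own z axis and vertical below 0.08 rad and x of usb_stick in the frame of narrow_tray between -0.012 and 0.012 m and y of usb_stick in the frame of narrow_tray between -0.018 and 0.018 m and z of usb_stick in the frame of narrow_tray between 0.003 and 0.008 m); the robot touches nothing.
It fails at once if a storage box is tipped more than 0.5 rad (angle between any of long_box, short_box's own z axis and vertical above 0.5 rad).
It fails at once if the sticky notes or the notebook are moved more than 25 mm (distance of any of sticky_pad, notebook from where it was at the start of the episode above 0.025 m).
It also fails if it takes over 112 s, if anything falls off the work surface, if the arm or the gripper's body presses on something with over 40 N, if the wrist force passes 120 N, or if a joint passes its speed limit or range.

ROBOT

A 6-joint arm with a two-finger parallel gripper is mounted at the origin on a cart in front of the work surface, level with it; the furniture and walls round the work are solid. World frame = base frame: x ahead of the robot, y to its left, z up, the work surface at z = 0. Lengths are in mm, angles in rad, forces in N, time in s.
With the tool pointing down it reaches from about 300 to 850 mm from the base axis. Payload 4.2 kg.
Tool frame: the origin (TCP) lies between the finger pads; the fingertips stand 11 mm ahead of it and the grasp point (between the pads) lies 8 mm behind it (bot.tip_extent is the z of the fingertips in the tool frame, in mm); z points along the fingers, y is the line along which they close (so a half turn about z gives the same grasp; the last joint's range is limited). The gripper opens to 91 mm and grips with 3 to 60 N. Pads are 32 mm wide; open, the fingers measure 118 mm over their backs; the gripper's body (76 mm by 178 mm) begins 60 mm behind the grasp point.
Start: joints at [1.093, 0.32, 1.565, -0, 1.257, -0.02], TCP at [254.14, 515.805, 224.976] pointing down, gripper open.
Joint ranges: [-3.11, 3.11], [-0.84, 2.01], [0.21, 2.61], [-1.34, 4.49], [0.05, 2.63], [-2.56, 2.56]. Speed limits (rad/s): [2.57, 2.57, 3.14, 3.14, 3.14, 3.14].

INTERFACE

Orientations are given as a rotation vector (axis times angle).
In Python, from workcell import bot, camera, sign_off gives the robot as it stands.
- The arm moves only by the tool drive_tool, never from a script. Its argument "motion" is a list of rows, each a list of 2 entries, a list of its own where there are three numbers: the shift along the tool's x, y, z in mm, then the turn about the tool's z in rad. A call has exactly 10 rows; each row shifts and turns the commanded pose from where the row before left it, along the tool's axes as they then stand; what a row does not reach is not made up. A row lasts 1/12 s, in which the tool goes at most 41.7 mm and 7.16 degrees, less where a joint would pass 70% of its speed; a pose out of reach is approached as far as the arm can. A call is refused whole if a number of a shift passes 41.7 or a number of a turn 0.125, either way. A call with a gripper value outside its range is refused whole. "fingers" is the opening, from 0 (shut) to 1 (fully open), set as the call begins (left out, the last holds). The fingers move at their own pace and stop on an object; "newtons" is the grip in N (left out, the last holds). Time passes only in rows, so rows that do not move let the fingers close, or fill a call up. It gives the time, the measured TCP pose, the force, the opening and the grip force at its end, in the units of the state.
- bot.get_obs(): the state, without advancing time (a new reading comes with each control period).
- camera(name): name is "side" or "top"; returns a dict with "pixels" (400x640x3 uint8, blue, green, red), "depth" (400x640 float32, mm along the optical axis (not along the pixel's ray), 0 where there is no reading), "K" (3x3 intrinsics, pixels), "T" (4x4, takes a point from camera to world coordinates). Camera axes: x right, y down, z forward; pixel columns grow to the right and rows downward; lengths in mm; the calibration is good to about 2 mm. A picture is of the moment at which its call begins.
- sign_off(): hands the job in; it is judged then, once.
The state is a dict: "time_s": time; "qpos": joint angles; "joint_velocities": joint speeds; "joint_efforts": joint torques, N m; "tcp_pos": TCP position; "tool_rot": TCP orientation; "ft_force": force on the tool from outside, world axes, zero at the start; "moment": the same for the moment, N m; "grip_width": finger opening in mm; "gripper_force": force on a finger pad.
Only numpy, scipy, OpenCV 4.12 (cv2) and the standard library are available. Lean on these libraries where they do the work, as an engineer would, in place of code of your own. Each camera call takes 0.05 s, during which the arm holds its last target. There are 200 camera calls.

## Working session

There is one attempt and no reset: what is moved stays moved. The work goes in short steps, Python scripts to look and compute and a tool call to move; the robot and the scene stay as the last step left them, time stands still between calls to the robot, and variables do not carry over. Pictures are saved under pics/ and viewed, at most 14 in all, crops included, and the job is handed in when it is done.

Besides the shell and the picture viewer there is one more tool, called after "Emit:" by a JSON object that holds its "op" and its "data", one argument or row to a line. drive_tool: Moves the arm, as the interface text tells. Its arguments: {"type":"object","properties":{"motion":{"type":"array"},"fingers":{"type":"number"},"newtons":{"type":"number"}},"required":["motion"]}

```bash
ls; mkdir -p pics; cat > h.py <<'E'
import numpy as np, cv2
from workcell import bot, camera, sign_off
def snap(n,save=None):
    c=camera(n)
    if save: cv2.imwrite('pics/'+save+'.png',np.asarray(c['pixels']))
    return c
def cloud(c):
    K=np.array(c['K']);T=np.array(c['T']);d=np.array(c['depth']);h,w=d.shape
    u,v=np.meshgrid(np.arange(w),np.arange(h))
    P=np.stack([(u-K[0,2])/K[0,0]*d,(v-K[1,2])/K[1,1]*d,d],-1)@T[:3,:3].T+T[:3,3]
    P[d<=0]=np.nan
    return P
def ray(c,u,v,z):
    K=np.array(c['K']);T=np.array(c['T'])
    r=T[:3,:3]@np.array([(u-K[0,2])/K[0,0],(v-K[1,2])/K[1,1],1]);o=T[:3,3]
    return o+r*(z-o[2])/r[2]
E
python3 - <<'E'
from h import *
for n in('top','side'):
    c=snap(n,n+'0');print(n,np.round(c['K'],1).tolist(),np.round(c['T'],3).tolist())
o=bot.get_obs();print({k:np.round(v,3).tolist() for k,v in o.items()},bot.tip_extent)
E
```

```text
pics
top [[407.3, 0.0, 329.0], [0.0, 407.3, 203.5], [0.0, 0.0, 1.0]] [[-0.01, -0.986, 0.166, 340.808], [-1.0, 0.009, -0.007, 13.391], [0.005, -0.166, -0.986, 1280.89], [0.0, 0.0, 0.0, 1.0]]
side [[479.2, 0.0, 319.5], [0.0, 479.2, 188.7], [0.0, 0.0, 1.0]] [[-0.334, 0.821, -0.464, 1219.036], [0.943, 0.296, -0.155, 224.62], [0.01, -0.489, -0.872, 1338.614], [0.0, 0.0, 0.0, 1.0]]
{'time_s': 0.1, 'qpos': [1.093, 0.32, 1.566, -0.0, 1.257, -0.02], 'joint_velocities': [-0.001, 0.001, -0.002, 0.0, 0.0, 0.001], 'joint_efforts': [0.0, -41.333, -23.251, 0.073, 0.042, -0.0], 'tcp_pos': [253.955, 515.418, 224.215], 'tool_rot': [-0.713, -3.059, 0.002], 'ft_force': [-0.003, -0.858, 0.955], 'moment': [0.06, -0.057, -0.016], 'gripper_force': 0.0, 'grip_width': 91.339} 11.0
```

View pics/top0.png

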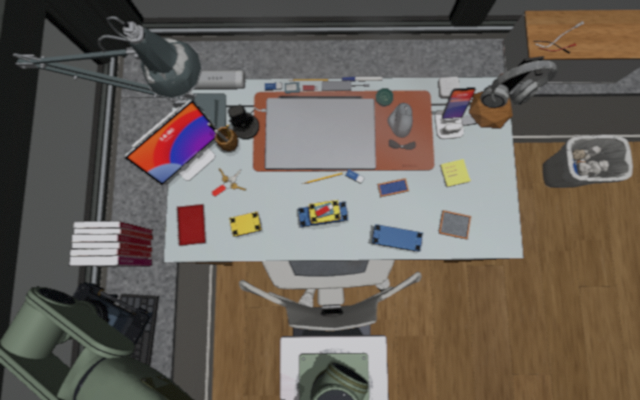

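View pics/side0.png

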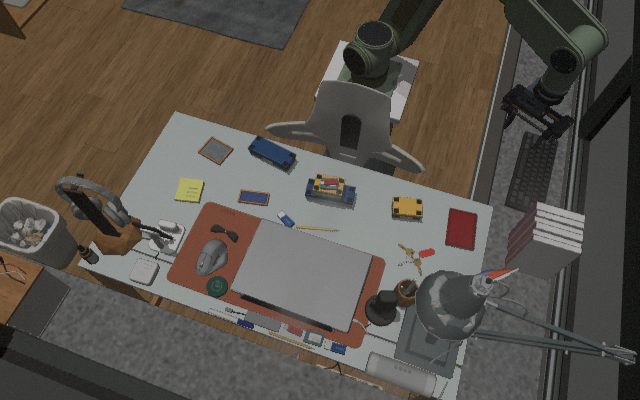

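The top view shows the pile at (323,213), the yellow home at (245,224), the blue home at (396,238), the wide tray at (454,224) and the narrow tray at (393,187). The notebook is at (191,224) and the sticky notes at (455,173). The side view shows the same layout, with the pile at (330,188). Next I'll look at enlarged crops.

```bash
python3 - <<'E'
from h import *
A=cv2.imread('pics/top0.png');B=cv2.imread('pics/side0.png')
def cr(I,u,v,w,h,s): return cv2.resize(I[v:v+h,u:u+w],None,fx=s,fy=s,interpolation=cv2.INTER_CUBIC)
a=cr(A,225,170,250,86,3.2); b1=cr(B,195,130,100,80,4); b2=cr(B,300,165,100,80,4)
b=np.hstack([b1,b2]); cv2.imwrite('pics/crop1.png',np.vstack([a[:275],b[:320]]))
for n in('top','side'):
    c=snap(n);P=cloud(c)
    pts={'top':[(323,213),(302,216),(245,224),(396,238),(454,224),(393,187),(455,173),(191,224),(330,275),(330,305),(320,140),(350,177)],'side':[(330,184),(345,196),(407,208),(272,153),(215,150),(254,198),(189,190),(461,229),(350,115),(350,140)]}[n]
    for u,v in pts: print(n,u,v,np.round(P[v,u]))
E
```

```text
top 323 213 [512.  23. 100.]
top 302 216 [512.  88.  39.]
top 245 224 [488. 262.  40.]
top 396 238 [ 441. -198.   43.]
top 454 224 [ 487. -390.    1.]
top 393 187 [ 607. -200.    7.]
top 455 173 [ 650. -400.   11.]
top 191 224 [494. 439.   7.]
top 330 275 [ 330.    2. -221.]
top 330 305 [ 223.    3. -232.]
top 320 140 [762.  32.  16.]
top 350 177 [639. -63.  14.]
side 330 184 [531.  27.  93.]
side 345 196 [526.  76.  39.]
side 407 208 [502. 266.  41.]
side 272 153 [ 455. -196.   39.]
side 215 150 [ 488. -390.    4.]
side 254 198 [ 613. -195.    7.]
side 189 190 [ 656. -400.    8.]
side 461 229 [501. 440.  13.]
side 350 115 [223.  -5.  41.]
side 350 140 [ 222.    5. -103.]
```

View pics/crop1.png

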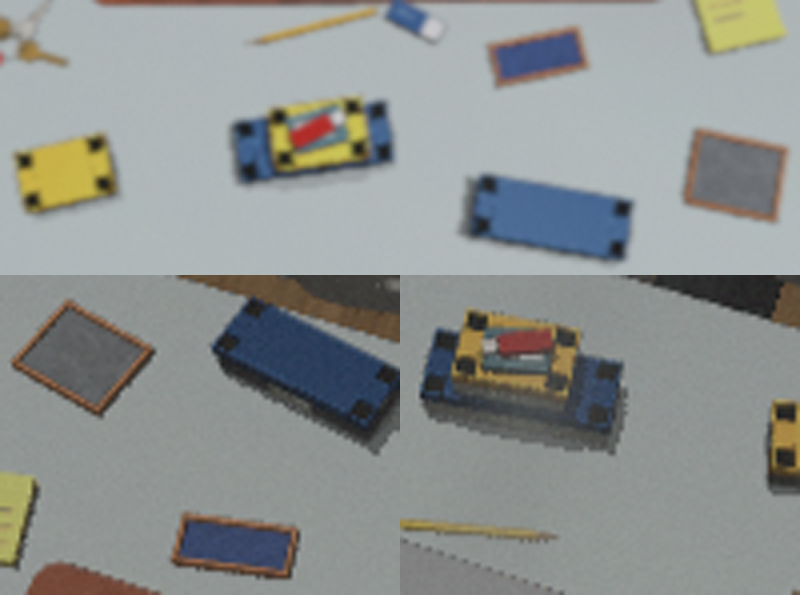

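The crop shows the recesses as dark squares in every lid corner, and the stick lies diagonally on the teal case. I'll fit the known outlines to both views.

```bash
cat >> h.py <<'E'
from scipy.optimize import minimize
from scipy.ndimage import map_coordinates, gaussian_filter
def smap(c,kind):
    I=np.asarray(c['pixels']).astype(float);b,g,r=I[...,0],I[...,1],I[...,2];m=I.sum(2)+30
    s={'yellow':(np.minimum(r,g)-b)/m,'blue':(b-r)/m,'red':(r-np.maximum(g,b))/m,'teal':(np.minimum(g,b)-r)/m,'wood':(r-b)/m}[kind]
    return s
def proj(c,P):
    K=np.array(c['K']);T=np.array(c['T']);q=(P-T[:3,3])@T[:3,:3];return q[:,0]/q[:,2]*K[0,0]+K[0,2],q[:,1]/q[:,2]*K[1,1]+K[1,2]
def grid(hx,hy,m=7,st=1.0):
    X,Y=np.meshgrid(np.arange(-hx-m,hx+m+.1,st),np.arange(-hy-m,hy+m+.1,st));return X.ravel(),Y.ravel()
def tmpl(name):
    rx=None
    if name in('short','long'):
        L=45 if name=='short' else 75
        X,Y=grid(30,L);w=(abs(X)<30)&(abs(Y)<L);rec=(abs(abs(X)-19.5)<7.5)&(abs(abs(Y)-L+10.5)<7.5)
        return X,Y,w&~rec,'yellow' if L==45 else 'blue'
    if name=='longends':
        X,Y,w,k=tmpl('long');m=abs(Y)>54;return X[m],Y[m],w[m],k
    if name=='shortrim':
        X,Y,w,k=tmpl('short');m=(abs(Y)>29);return X[m],Y[m],w[m],k
    if name=='stick':
        X,Y=grid(9,21,5);return X,Y,(abs(X)<9)&(abs(Y)<21),'red'
    if name=='card':
        X,Y=grid(18,26,5);return X,Y,(abs(X)<18)&(abs(Y)<26),'teal'
    a,b=(33,41) if name=='wide' else (17,42)
    X,Y=grid(a+5,b+5,6);return X,Y,((abs(X)<a+5)&(abs(Y)<b+5))&~((abs(X)<a)&(abs(Y)<b)),'wood'
def fit(cs,name,z,x0):
    X,Y,w,k=tmpl(name);S=[gaussian_filter(smap(c,k),.5) for c in cs]
    def f(p):
        a,b=np.cos(p[2]),np.sin(p[2]);P=np.stack([p[0]+a*X-b*Y,p[1]+b*X+a*Y,np.full(len(X),z)],1);t=0
        for c,s in zip(cs,S):
            u,v=proj(c,P);i=map_coordinates(s,[v,u],order=1,mode='nearest');t-=np.corrcoef(i,w)[0,1]
        return t/len(cs)
    best=None
    for d in [(0,0,0),(6,0,0),(-6,0,0),(0,6,0),(0,-6,0),(0,0,.15),(0,0,-.15)]:
        s0=np.array(x0)+d
        r=minimize(f,s0,method='Nelder-Mead',options=dict(initial_simplex=[s0,s0+[5,0,0],s0+[0,5,0],s0+[0,0,.1]],xatol=.01,fatol=1e-6))
        if best is None or r.fun<best.fun: best=r
    return best.x,-best.fun
def both(jobs,names=('top','side')):
    cs=[camera(n) for n in names]
    for lab,name,z,x0 in jobs:
        rs=[fit([c],name,z,x0) for c in cs]+[fit(cs,name,z,x0)]
        print(lab,*[f"{r[0][0]:.1f},{r[0][1]:.1f},{r[0][2]:.3f}({r[1]:.2f})" for r in rs],sep='  ')
E
python3 - <<'E'
from h import *
both([('short_home','short',40,(490,262,.19)),('long_home','long',40,(445,-195,-.16)),('short','shortrim',80,(518,25,.15)),('long','longends',40,(515,25,.12)),('stick','stick',97,(520,25,.45)),('wide','wide',9,(487,-390,-.18)),('narrow','narrow',9,(610,-198,.19))])
import numpy as np
from scipy.spatial.transform import Rotation as R
print(R.from_rotvec(bot.get_obs()['tool_rot']).as_matrix().round(3))
E
```

```text
short_home  489.6,263.2,0.226(0.83)  495.3,264.8,0.228(0.88)  493.0,264.2,0.225(0.80)
long_home  442.7,-201.6,-0.185(0.89)  449.1,-201.0,-0.176(0.88)  445.9,-200.9,-0.176(0.81)
short  520.1,19.8,0.138(0.63)  524.5,21.0,0.146(0.73)  523.2,20.7,0.147(0.65)
long  518.6,24.1,0.131(0.70)  523.1,24.8,0.139(0.80)  521.8,24.6,0.138(0.71)
stick  518.9,26.9,0.482(0.89)  522.7,27.2,0.495(0.89)  520.8,27.0,0.509(0.83)
wide  485.3,-389.6,-0.221(0.80)  490.0,-388.4,-0.221(0.81)  487.8,-389.0,-0.220(0.68)
narrow  606.4,-199.2,0.203(0.57)  611.0,-198.1,0.201(0.63)  609.1,-198.5,0.200(0.50)
[[-0.897  0.442 -0.   ]
 [ 0.442  0.897 -0.001]
 [-0.    -0.001 -1.   ]]
```

```bash
cat >> h.py <<'E'
from scipy.spatial.transform import Rotation as R
def go(x,y,z,yaw=None):
    """tool-frame shift from the measured pose, and turn that puts tool y along object x at yaw (mod pi)"""
    o=bot.get_obs();M=R.from_rotvec(o['tool_rot']).as_matrix();p=np.array(o['tcp_pos'])
    s=M.T@(np.array([x,y,z])-p);t=0
    cur=np.arctan2(M[1,1],M[0,1])
    if yaw is not None: t=-((yaw-cur+np.pi/2)%np.pi-np.pi/2)
    c,d=np.cos(t),np.sin(t);s2=np.array([c*s[0]+d*s[1],-d*s[0]+c*s[1],s[2]])
    print('t',round(o['time_s'],2),'tcp',p.round(1),'yaw',round(cur,3),'tilt',M[:2,2].round(4),'| shift',s.round(1),'turn',round(t,3),'| shift if turned first',s2.round(1),'q',np.round(o['qpos'],2),'F',np.round(o['ft_force'],1),'w',round(o['grip_width'],1))
E
python3 -c "
from h import *
go(520.8,27,150,.5)"
```

```text
t 0.3 tcp [254.1 515.7 224.7] yaw 1.113 tilt [-0.0002 -0.0005] | shift [-455.2 -320.4   74.9] turn 0.613 | shift if turned first [-5.567e+02 -2.000e-01  7.490e+01] q [ 1.09  0.32  1.56 -0.    1.26 -0.02] F [0.9 0.  0.3] w 90.9
```

Emit:
{"op": "drive_tool", "data": {
  "motion": [
    [[0, 0, 0], 0.1226],
    [[0, 0, 0], 0.1226],
    [[0, 0, 0], 0.1226],
    [[0, 0, 0], 0.1226],
    [[0, 0, 0], 0.1226],
    [[-30, 0, 0], 0],
    [[-40, 0, 0], 0],
    [[-40, 0, 0], 0],
    [[-40, 0, 0], 0],
    [[-40, 0, 0], 0]
  ],
  "fingers": 0.5,
  "newtons": 8
}}

```text
time_s: 1.13
tcp_pos: [345.6, 347.5, 225.0]
tool_rot: [1.601, 2.703, 0.0]
ft_force: [1.5, 0.0, 0.4]
grip_width: 45.8
gripper_force: 0.0
```

Emit:
{"op": "drive_tool", "data": {
  "motion": [
    [[-40, 0, 8], 0],
    [[-40, 0, 8], 0],
    [[-40, 0, 8], 0],
    [[-40, 0, 8], 0],
    [[-40, 0, 8], 0],
    [[-40, 0, 8], 0],
    [[-40, 0, 8], 0],
    [[-40, 0, 8], 0],
    [[-40, 0, 8], 0],
    [[-6, 0, 3], 0]
  ]
}}

```text
time_s: 1.97
tcp_pos: [523.1, 23.0, 149.0]
tool_rot: [1.608, 2.697, -0.002]
ft_force: [0.5, 0.7, -0.2]
grip_width: 45.2
gripper_force: 0.0
```

```bash
python3 -c "
from h import *
go(520.8,27,103.5,.5);snap('top','top1');c=snap('side','side1')
A=cv2.imread('pics/top1.png')[160:240,270:370];B=cv2.imread('pics/side1.png')[130:230,280:380]
cv2.imwrite('pics/crop2.png',np.hstack([cv2.resize(A,(400,320),interpolation=2),cv2.resize(B[:80],(400,320),interpolation=2)]))"
```

```text
t 1.97 tcp [523.1  23.  149. ] yaw 0.496 tilt [ 0.0012 -0.0021] | shift [ 4.7 -0.1 45.5] turn -0.004 | shift if turned first [ 4.7 -0.1 45.5] q [ 0.02  0.3   1.8  -0.    1.04 -0.47] F [ 0.5  0.7 -0.2] w 45.2
```

View pics/crop2.png

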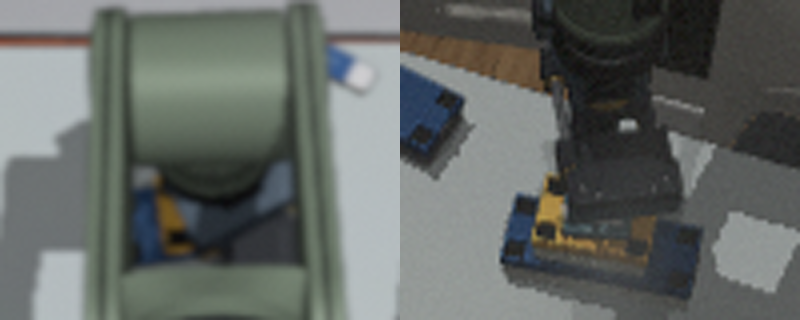

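The arm hides the stick in the top view. In the side view (about pixel (438,180) in the full frame) the gripper is right above the pile, aligned with it. Next I go down and grip.

Emit:
{"op": "drive_tool", "data": {
  "motion": [
    [[4.5, 0, 8], 0],
    [[0, 0, 8], 0],
    [[0, 0, 8], 0],
    [[0, 0, 8], 0],
    [[0, 0, 6], 0],
    [[0, 0, 4], 0],
    [[0, 0, 3], 0],
    [[0, 0, 0], 0],
    [[0, 0, 0], 0],
    [[0, 0, 0], 0]
  ]
}}

```text
time_s: 2.9
tcp_pos: [518.9, 31.8, 105.2]
tool_rot: [1.603, 2.701, 0.001]
ft_force: [0.1, -0.2, 0.1]
grip_width: 45.7
gripper_force: 0.0
```

Emit:
{"op": "drive_tool", "data": {
  "motion": [
    [[0, 0, 0], 0],
    [[0, 0, 0], 0],
    [[0, 0, 0], 0],
    [[0, 0, 0], 0],
    [[0, 0, 0], 0],
    [[0, 0, 0], 0],
    [[0, 0, 0], 0],
    [[0, 0, 0], 0],
    [[0, 0, 0], 0],
    [[0, 0, 0], 0]
  ],
  "fingers": 0,
  "newtons": 10
}}

```text
time_s: 3.73
tcp_pos: [518.6, 31.8, 105.0]
tool_rot: [1.603, 2.702, 0.0]
ft_force: [0.3, -0.5, 1.4]
grip_width: 18.0
gripper_force: 10.0
```

Emit:
{"op": "drive_tool", "data": {
  "motion": [
    [[0, 0, -4], 0],
    [[0, 0, -10], 0],
    [[0, 0, -20], 0],
    [[0, 0, -20], 0],
    [[0, 0, -20], 0],
    [[0, 0, -10], 0],
    [[0, 0, -6], 0],
    [[0, 0, 0], 0],
    [[0, 0, 0], 0],
    [[0, 0, 0], 0]
  ]
}}

```text
time_s: 4.57
tcp_pos: [517.8, 31.8, 193.8]
tool_rot: [-1.602, -2.7, 0.002]
ft_force: [0.0, -0.1, 0.3]
grip_width: 18.0
gripper_force: 10.0
```

```bash
python3 -c "
from h import *
go(607.9,-192.6,100,.2);
both([('stick','stick',187,(515,31,.5))],('side',))
both([('card','card',90,(521,22,.2)),('short','shortrim',80,(522,20.5,.14))],('side',))
"
```

```text
t 4.57 tcp [517.8  31.8 193.8] yaw 0.5 tilt [-0.0023 -0.    ] | shift [-240.2  -28.3   93.6] turn 0.3 | shift if turned first [-237.8   43.9   93.6] q [ 0.04  0.26  1.74  0.    1.15 -0.46] F [ 0.  -0.1  0.3] w 18.0
stick  533.9,6.2,0.605(0.45)  533.9,6.2,0.605(0.45)
card  528.2,22.8,0.285(0.81)  528.2,22.8,0.285(0.81)
short  524.7,21.1,0.145(0.67)  524.7,21.1,0.145(0.67)
```

Emit:
{"op": "drive_tool", "data": {
  "motion": [
    [[0, 0, 0], 0.1],
    [[-10, 2, 0], 0.1],
    [[-20, 4, 0], 0.1],
    [[-38, 7, 5], 0],
    [[-38, 7, 10], 0],
    [[-38, 7, 20], 0],
    [[-38, 7, 20], 0],
    [[-30, 6, 20], 0],
    [[-15, 3, 15], 0],
    [[-5.5, 0.9, 3.6], 0]
  ]
}}

```text
time_s: 5.5
tcp_pos: [608.9, -184.5, 98.8]
tool_rot: [-1.988, -2.425, 0.004]
ft_force: [-0.6, 0.3, -0.2]
grip_width: 18.2
gripper_force: 10.0
```

Emit:
{"op": "drive_tool", "data": {
  "motion": [
    [[0, 0, 5], 0],
    [[0, 0, 12], 0],
    [[0, 0, 15], 0],
    [[0, 0, 12], 0],
    [[0, 0, 8], 0],
    [[0, 0, 8], 0],
    [[0, 0, 0], 0],
    [[0, 0, 0], 0],
    [[0, 0, 0], 0],
    [[0, 0, 0], 0]
  ]
}}

```text
time_s: 6.33
tcp_pos: [610.7, -182.5, 43.8]
tool_rot: [1.988, 2.431, 0.001]
ft_force: [-0.1, -0.3, 0.4]
grip_width: 18.2
gripper_force: 10.0
```

```bash
python3 -c "
from h import *
go(606.8,-187.4,21.5,.2)
c=snap('top','top2');A=cv2.imread('pics/top2.png')[150:230,345:445];c=snap('side','side2')
B=cv2.imread('pics/side2.png')[155:235,205:305]
cv2.imwrite('pics/crop3.png',np.hstack([cv2.resize(A,(400,320),interpolation=2),cv2.resize(B,(400,320),interpolation=2)]))
both([('stick','stick',45,(608,-192.6,.2)),('narrow','narrow',9,(609,-198,.2))],('side',))
"
```

```text
t 6.33 tcp [ 610.7 -182.5   43.8] yaw 0.2 tilt [ 0.0015 -0.0004] | shift [-4.  -4.8 22.3] turn 0.0 | shift if turned first [-4.  -4.8 22.3] q [-0.31  0.57  1.65  0.    0.93 -0.51] F [-0.1 -0.3  0.4] w 18.2
stick  599.5,-184.1,0.194(0.38)  599.5,-184.1,0.194(0.38)
narrow  606.3,-197.2,0.072(0.36)  606.3,-197.2,0.072(0.36)
```

View pics/crop3.png

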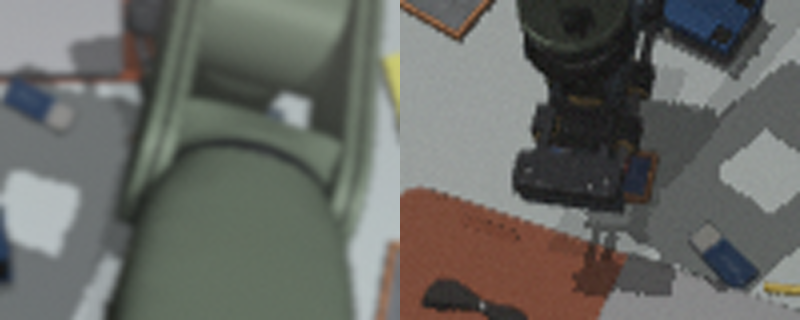

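The gripper hides both the tray and the stick in both views. I'll correct by the measured pose, release, back off and check.

Emit:
{"op": "drive_tool", "data": {
  "motion": [
    [[-2, -2.4, 0], 0],
    [[-2, -2.4, 4], 0],
    [[0, 0, 5], 0],
    [[0, 0, 5], 0],
    [[0, 0, 4], 0],
    [[0, 0, 2], 0],
    [[0, 0, 2], 0],
    [[0, 0, 0], 0],
    [[0, 0, 0], 0],
    [[0, 0, 0], 0]
  ]
}}

```text
time_s: 7.32
tcp_pos: [606.4, -187.3, 21.1]
tool_rot: [1.988, 2.432, 0.0]
ft_force: [-0.0, 0.3, -0.9]
grip_width: 17.8
gripper_force: 10.0
```

Emit:
{"op": "drive_tool", "data": {
  "motion": [
    [[0, 0, 0], 0],
    [[0, 0, 0], 0],
    [[0, 0, 0], 0],
    [[0, 0, 0], 0],
    [[0, 0, 0], 0],
    [[0, 0, -5], 0],
    [[0, 0, -15], 0],
    [[0, 0, -30], 0],
    [[0, 0, -40], 0],
    [[0, 0, -40], 0]
  ],
  "fingers": 0.32
}}

```text
time_s: 8.15
tcp_pos: [605.5, -187.1, 152.0]
tool_rot: [-1.987, -2.43, 0.001]
ft_force: [0.9, -0.6, -0.1]
grip_width: 29.0
gripper_force: 0.0
```

Emit:
{"op": "drive_tool", "data": {
  "motion": [
    [[30, 0, 0], 0],
    [[40, 0, 0], 0],
    [[40, 0, 0], 0],
    [[40, 0, 0], 0],
    [[40, -10, 0], 0],
    [[20, -20, 0], 0],
    [[0, 0, 0], 0],
    [[0, 0, 0], 0],
    [[0, 0, 0], 0],
    [[0, 0, 0], 0]
  ],
  "fingers": 0.6
}}

```text
time_s: 8.98
tcp_pos: [536.2, 11.8, 151.4]
tool_rot: [1.989, 2.43, 0.001]
ft_force: [-0.2, -0.1, -1.0]
grip_width: 54.5
gripper_force: 0.0
```

```bash
python3 -c "
from h import *
go(520,20,150,.2)
both([('stick','stick',13,(608,-192.6,.2)),('narrow','narrow',9,(609,-198,.2))])
both([('card','card',90,(521,22,.2))])
A=camera('top')['pixels'][150:230,345:445]
B=camera('side')['pixels'][135:235,205:375]
cv2.imwrite('pics/crop4.png',np.hstack([cv2.resize(A,(375,300),interpolation=2),cv2.resize(B,(425,300),interpolation=2)]))
"
```

```text
t 8.98 tcp [536.2  11.8 151.4] yaw 0.199 tilt [ 0.0015 -0.0002] | shift [ 11.3 -14.2   1.4] turn -0.001 | shift if turned first [ 11.3 -14.2   1.4] q [ 0.    0.32  1.77 -0.    1.06 -0.2 ] F [-0.2 -0.1 -1. ] w 54.5
stick  605.6,-193.4,0.203(0.88)  610.5,-192.5,0.194(0.89)  608.2,-193.0,0.208(0.77)
narrow  606.3,-199.2,0.203(0.17)  611.0,-198.1,0.199(0.29)  609.2,-198.5,0.201(0.14)
card  524.6,15.1,0.302(0.50)  529.4,22.9,0.279(0.59)  528.8,22.1,0.327(0.51)
```

View pics/crop4.png

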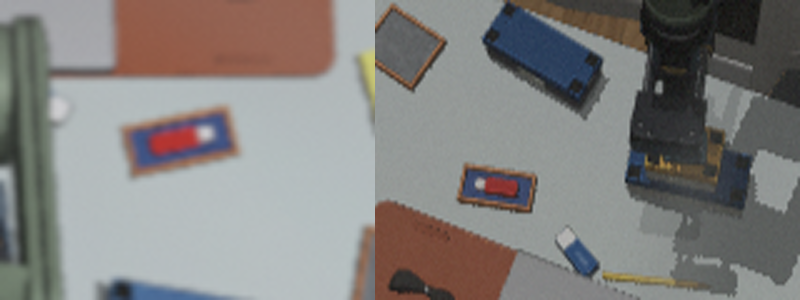

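The stick lies flat in the middle of the narrow tray; the plug is white at (208,132) in the left crop. I'll swing aside to see the card case uncovered.

Emit:
{"op": "drive_tool", "data": {
  "motion": [
    [[30, 0, -10], 0],
    [[40, 0, -10], 0],
    [[40, 0, 0], 0],
    [[40, 0, 0], 0],
    [[40, 0, 0], 0],
    [[20, 0, 0], 0],
    [[0, 0, 0], 0],
    [[0, 0, 0], 0],
    [[0, 0, 0], 0],
    [[0, 0, 0], 0]
  ]
}}

```text
time_s: 10.12
tcp_pos: [493.7, 217.1, 171.0]
tool_rot: [1.99, 2.43, -0.001]
ft_force: [0.2, 0.4, 0.3]
grip_width: 54.6
gripper_force: 0.0
```

```bash
python3 -c "
from h import *
both([('card','card',90,(523,22,.2)),('short','shortrim',80,(523,20.5,.14)),('long','longends',40,(521.8,24.6,.14)),('long_home','long',40,(446,-201,-.18))])
go(525,22,130,.29)
A=camera('top')['pixels'][175:255,275:375]
B=camera('side')['pixels'][145:225,280:380]
cv2.imwrite('pics/crop5.png',np.hstack([cv2.resize(A,(400,320),interpolation=2),cv2.resize(B,(400,320),interpolation=2)]))
"
```

```text
card  522.5,20.9,0.242(0.90)  528.4,22.7,0.284(0.84)  524.8,21.6,0.276(0.74)
short  520.1,19.8,0.137(0.63)  524.5,21.0,0.146(0.73)  523.3,20.7,0.147(0.65)
long  518.6,24.1,0.131(0.70)  523.1,24.8,0.139(0.80)  521.7,24.6,0.138(0.72)
long_home  442.7,-201.6,-0.186(0.89)  449.0,-201.0,-0.176(0.88)  445.9,-201.0,-0.176(0.81)
t 10.22 tcp [493.8 217.1 171.1] yaw 0.198 tilt [ 0.     -0.0002] | shift [-197.4   -7.8   41.1] turn -0.092 | shift if turned first [-195.9  -25.9   41.1] q [ 0.39  0.3   1.73 -0.    1.11  0.2 ] F [ 0.3 -0.3  0.1] w 55.1
```

View pics/crop5.png

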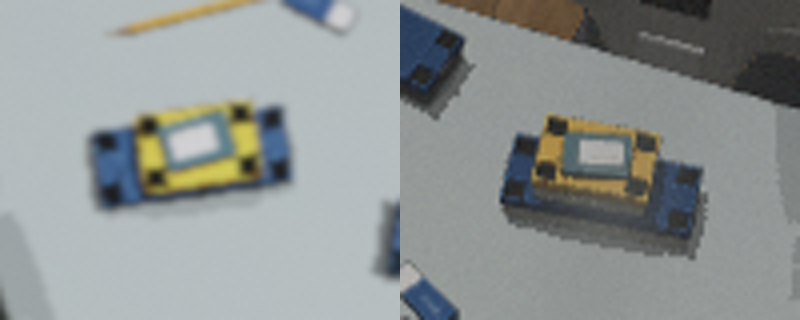

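The teal card case sits on the yellow lid with nothing on it, at about (195,142) in the left crop, turned about 0.27 rad. Now I grasp it.

Emit:
{"op": "drive_tool", "data": {
  "motion": [
    [[0, 0, 0], -0.067],
    [[-25, -3, 0], 0],
    [[-40, -5, 5], 0],
    [[-40, -4, 10], 0],
    [[-40, -4, 10], 0],
    [[-35, -3, 10], 0],
    [[-16.8, -2.1, 6], 0],
    [[0, 0, 0], 0],
    [[0, 0, 0], 0],
    [[0, 0, 0], 0]
  ]
}}

```text
time_s: 11.15
tcp_pos: [525.1, 23.4, 130.4]
tool_rot: [1.907, 2.497, 0.001]
ft_force: [0.1, -0.2, -0.6]
grip_width: 54.8
gripper_force: 0.0
```

```bash
python3 -c "
from h import *
go(524.5,21.7,93,.265)"
```

```text
t 11.15 tcp [525.1  23.4 130.4] yaw 0.267 tilt [0.0005 0.0006] | shift [-1.5 -1.1 37.4] turn 0.002 | shift if turned first [-1.5 -1.1 37.4] q [ 0.02  0.32  1.82  0.    1.   -0.24] F [ 0.1 -0.2 -0.6] w 54.8
```

Emit:
{"op": "drive_tool", "data": {
  "motion": [
    [[-1, -1, 8], 0],
    [[0, 0, 8], 0],
    [[0, 0, 8], 0],
    [[0, 0, 6], 0],
    [[0, 0, 4], 0],
    [[0, 0, 3], 0],
    [[0, 0, 0], 0],
    [[0, 0, 0], 0],
    [[0, 0, 0], 0],
    [[0, 0, 0], 0]
  ]
}}

```text
time_s: 11.98
tcp_pos: [524.6, 21.7, 93.4]
tool_rot: [1.906, 2.497, 0.001]
ft_force: [-0.1, 0.7, -0.2]
grip_width: 54.8
gripper_force: 0.0
```

Emit:
{"op": "drive_tool", "data": {
  "motion": [
    [[0, 0, 0], 0],
    [[0, 0, 0], 0],
    [[0, 0, 0], 0],
    [[0, 0, 0], 0],
    [[0, 0, 0], 0],
    [[0, 0, 0], 0],
    [[0, 0, 0], 0],
    [[0, 0, 0], 0],
    [[0, 0, -3], 0],
    [[0, 0, -10], 0]
  ],
  "fingers": 0,
  "newtons": 10
}}

```text
time_s: 12.82
tcp_pos: [523.1, 21.7, 105.1]
tool_rot: [-1.904, -2.495, 0.003]
ft_force: [0.2, -0.1, -0.4]
grip_width: 35.8
gripper_force: 10.0
```

Emit:
{"op": "drive_tool", "data": {
  "motion": [
    [[0, 0, -15], 0],
    [[0, 0, -15], 0],
    [[0, 0, -15], 0],
    [[-10, 0, 0], 0.1],
    [[-20, 0, 0], 0.1],
    [[-30, 0, 0], 0.1],
    [[-40, 0, 0], 0.1],
    [[-40, 0, 0], 0.085],
    [[-40, 0, 0], 0],
    [[-40, 0, 0], 0]
  ]
}}

```text
time_s: 13.65
tcp_pos: [508.0, -197.0, 151.8]
tool_rot: [2.449, 1.967, 0.001]
ft_force: [1.7, 0.1, -0.1]
grip_width: 35.9
gripper_force: 10.0
```

```bash
python3 -c "
from h import *
go(487.8,-389,60,-.22)"
```

```text
t 13.65 tcp [ 508.  -197.   151.8] yaw -0.218 tilt [ 0.0009 -0.0002] | shift [-191.8   21.6   91.8] turn 0.002 | shift if turned first [-191.8   22.1   91.8] q [-0.39  0.33  1.75  0.    1.07 -0.17] F [ 1.7  0.1 -0.1] w 35.9
```

Emit:
{"op": "drive_tool", "data": {
  "motion": [
    [[-30, 3, 0], 0],
    [[-40, 4, 5], 0],
    [[-40, 5, 15], 0],
    [[-40, 5, 20], 0],
    [[-30, 4, 20], 0],
    [[-11, 1, 20], 0],
    [[0, 0, 10], 0],
    [[0, 0, 0], 0],
    [[0, 0, 0], 0],
    [[0, 0, 0], 0]
  ]
}}

```text
time_s: 14.48
tcp_pos: [489.8, -381.5, 64.4]
tool_rot: [2.447, 1.967, 0.001]
ft_force: [0.1, 0.4, -0.3]
grip_width: 35.9
gripper_force: 10.0
```

```bash
python3 -c "
from h import *
go(487.3,-389,21.3,-.22)"
```

```text
t 14.48 tcp [ 489.8 -381.5   64.4] yaw -0.217 tilt [ 0.0016 -0.0008] | shift [-7.9 -0.9 43.1] turn 0.003 | shift if turned first [-7.9 -0.9 43.1] q [-0.68  0.52  1.67  0.    0.95 -0.46] F [ 0.1  0.4 -0.3] w 35.9
```

Emit:
{"op": "drive_tool", "data": {
  "motion": [
    [[-4, -0.5, 4], 0],
    [[-4, -0.5, 8], 0],
    [[0, 0, 8], 0],
    [[0, 0, 8], 0],
    [[0, 0, 6], 0],
    [[0, 0, 5], 0],
    [[0, 0, 4], 0],
    [[0, 0, 0], 0],
    [[0, 0, 0], 0],
    [[0, 0, 0], 0]
  ]
}}

```text
time_s: 15.32
tcp_pos: [486.4, -390.1, 20.2]
tool_rot: [2.45, 1.966, 0.0]
ft_force: [0.2, 0.1, -1.2]
grip_width: 35.8
gripper_force: 10.0
```

Emit:
{"op": "drive_tool", "data": {
  "motion": [
    [[0, 0, 0], 0],
    [[0, 0, 0], 0],
    [[0, 0, 0], 0],
    [[0, 0, 0], 0],
    [[0, 0, 0], 0],
    [[0, 0, -5], 0],
    [[0, 0, -15], 0],
    [[0, 0, -30], 0],
    [[0, 0, -30], 0],
    [[0, 0, -30], 0]
  ],
  "fingers": 0.52
}}

```text
time_s: 16.15
tcp_pos: [486.0, -389.7, 131.3]
tool_rot: [-2.449, -1.966, 0.0]
ft_force: [1.3, -1.3, 0.6]
grip_width: 47.4
gripper_force: 0.0
```

Emit:
{"op": "drive_tool", "data": {
  "motion": [
    [[20, 0, -20], 0],
    [[35, 0, -10], 0],
    [[40, 0, 0], 0],
    [[40, 0, 0], 0],
    [[40, 0, 0], 0],
    [[20, 0, 0], -0.1],
    [[0, 0, 0], -0.12],
    [[0, 0, 0], -0.12],
    [[0, 0, 0], -0.025],
    [[0, 0, 0], 0]
  ],
  "fingers": 1.0
}}

```text
time_s: 16.98
tcp_pos: [528.4, -199.4, 160.3]
tool_rot: [2.054, 2.377, 0.0]
ft_force: [0.5, -0.1, 0.0]
grip_width: 91.1
gripper_force: 0.0
```

```bash
python3 -c "
from h import *
both([('card','card',15,(488,-389,-.22)),('wide','wide',9,(488,-389,-.22)),('short','shortrim',80,(523,20.5,.14)),('short full','short',80,(523,20.5,.14)),('long','longends',40,(521.8,24.6,.14)),('short_home','short',40,(493,264,.225))])
go(523,20.5,110,.145)
A=camera('top')['pixels'][185:265,405:505]
B=camera('side')['pixels'][145:225,280:380]
cv2.imwrite('pics/crop6.png',np.hstack([cv2.resize(A,(400,320),interpolation=2),cv2.resize(B,(400,320),interpolation=2)]))
"
```

```text
card  478.0,-407.5,1.355(0.64)  476.1,-396.7,-0.205(0.53)  475.5,-397.6,-0.220(0.46)
wide  485.4,-389.8,-0.227(0.45)  490.0,-388.4,-0.219(0.77)  488.8,-389.1,-0.249(0.54)
short  520.1,19.6,0.138(0.63)  524.6,20.8,0.139(0.76)  523.4,20.5,0.141(0.67)
short full  519.4,19.4,0.134(0.80)  524.5,20.7,0.143(0.85)  522.5,20.2,0.145(0.78)
long  518.7,23.7,0.131(0.69)  523.2,24.8,0.140(0.78)  521.9,24.4,0.137(0.70)
short_home  489.6,263.2,0.226(0.83)  495.4,264.8,0.228(0.89)  493.0,264.2,0.226(0.80)
t 17.08 tcp [ 528.3 -199.8  160.1] yaw 0.144 tilt [0.0002 0.    ] | shift [218.8  26.4  50.1] turn -0.001 | shift if turned first [218.7  26.6  50.1] q [-0.38  0.35  1.69  0.    1.1  -0.53] F [ 0.5 -0.9 -0.1] w 90.9
```

View pics/crop6.png

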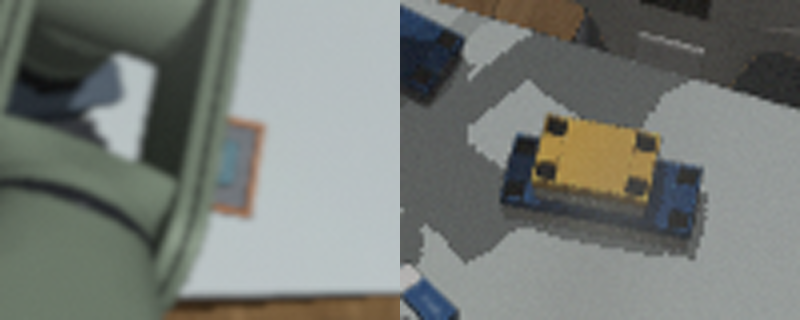

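The card case is in the wide tray (teal at about (232,155) in the left crop, partly hidden by the arm). The short box's lid is clear. Now the short box.

Emit:
{"op": "drive_tool", "data": {
  "motion": [
    [[25, 3, 0], 0],
    [[40, 5, 0], 0],
    [[40, 5, 0], 0],
    [[40, 5, 10], 0],
    [[40, 4, 15], 0],
    [[25, 3, 15], 0],
    [[9, 1.5, 10], 0],
    [[0, 0, 0], 0],
    [[0, 0, 0], 0],
    [[0, 0, 0], 0]
  ],
  "newtons": 30
}}

```text
time_s: 18.02
tcp_pos: [523.4, 18.5, 111.0]
tool_rot: [2.053, 2.376, 0.001]
ft_force: [0.2, -0.5, 1.3]
grip_width: 91.0
gripper_force: 0.0
```

```bash
python3 -c "
from h import *
go(522.8,20.3,59,.143)"
```

```text
t 18.02 tcp [523.4  18.5 111. ] yaw 0.146 tilt [ 0.0014 -0.0005] | shift [ 1.9 -0.4 52. ] turn 0.003 | shift if turned first [ 1.9 -0.4 52. ] q [ 0.01  0.34  1.85 -0.    0.95 -0.13] F [ 0.2 -0.5  1.3] w 91.0
```

Emit:
{"op": "drive_tool", "data": {
  "motion": [
    [[1.9, 0, 8], 0],
    [[0, 0, 10], 0],
    [[0, 0, 10], 0],
    [[0, 0, 10], 0],
    [[0, 0, 8], 0],
    [[0, 0, 4], 0],
    [[0, 0, 2], 0],
    [[0, 0, 0], 0],
    [[0, 0, 0], 0],
    [[0, 0, 0], 0]
  ]
}}

```text
time_s: 18.85
tcp_pos: [522.7, 21.8, 58.8]
tool_rot: [2.052, 2.378, 0.001]
ft_force: [0.2, -0.7, -0.1]
grip_width: 91.3
gripper_force: 0.0
```

Emit:
{"op": "drive_tool", "data": {
  "motion": [
    [[0, 0, 0], 0],
    [[0, 0, 0], 0],
    [[0, 0, 0], 0],
    [[0, 0, 0], 0],
    [[0, 0, 0], 0],
    [[0, 0, 0], 0],
    [[0, 0, 0], 0],
    [[0, 0, 0], 0],
    [[0, 0, 0], 0],
    [[0, 0, 0], 0]
  ],
  "fingers": 0,
  "newtons": 30
}}

```text
time_s: 19.68
tcp_pos: [522.3, 21.7, 58.5]
tool_rot: [2.052, 2.379, 0.0]
ft_force: [0.3, 0.2, 1.9]
grip_width: 59.7
gripper_force: 29.9
```

Emit:
{"op": "drive_tool", "data": {
  "motion": [
    [[0, 0, -3], 0],
    [[0, 0, -6], 0],
    [[0, 0, -10], 0],
    [[0, 0, -12], 0],
    [[0, 0, -12], 0],
    [[0, 0, -12], 0],
    [[0, 0, -8], 0],
    [[0, 0, -2], 0],
    [[0, 0, 0], 0],
    [[0, 0, 0], 0]
  ]
}}

```text
time_s: 20.52
tcp_pos: [522.0, 21.7, 123.2]
tool_rot: [-2.052, -2.378, 0.0]
ft_force: [0.5, -0.0, -2.0]
grip_width: 60.0
gripper_force: 29.9
```

```bash
python3 -c "
from h import *
go(493,264.2,124,.226)"
```

```text
t 20.52 tcp [522.   21.7 123.2] yaw 0.147 tilt [-0.0005  0.0001] | shift [244.1   6.8  -0.7] turn -0.079 | shift if turned first [242.8  26.1  -0.7] q [ 0.02  0.33  1.83  0.    0.98 -0.13] F [ 0.5 -0.  -2. ] w 60.0
```

Emit:
{"op": "drive_tool", "data": {
  "motion": [
    [[0, 0, 0], -0.04],
    [[0, 0, 0], -0.039],
    [[20, 2, 0], 0],
    [[35, 4, 0], 0],
    [[40, 4, 0], 0],
    [[40, 4, 0], 0],
    [[40, 4, 0], 0],
    [[40, 4, 0], 0],
    [[22, 3, 0], 0],
    [[7.4, 0.7, 0], 0]
  ]
}}

```text
time_s: 21.35
tcp_pos: [491.7, 269.0, 122.5]
tool_rot: [-1.952, -2.46, 0.0]
ft_force: [0.4, -1.1, -1.2]
grip_width: 60.1
gripper_force: 29.9
```

Emit:
{"op": "drive_tool", "data": {
  "motion": [
    [[0, 0, 5], 0],
    [[0, 0, 10], 0],
    [[0, 0, 10], 0],
    [[0, 0, 10], 0],
    [[0, 0, 5], 0],
    [[0, 0, 0], 0],
    [[0, 0, 0], 0],
    [[0, 0, 0], 0],
    [[0, 0, 0], 0],
    [[0, 0, 0], 0]
  ]
}}

```text
time_s: 22.18
tcp_pos: [492.9, 265.8, 84.0]
tool_rot: [1.957, 2.457, 0.002]
ft_force: [-0.1, 0.1, -0.9]
grip_width: 59.8
gripper_force: 29.9
```

```bash
python3 -c "
from h import *
go(492.3,265.6,58,.226)
both([('card','card',15,(488,-389,-.22)),('held','shortrim',105,(493,264,.22)),('held','short',105,(493,264,.22)),('long','long',40,(521.8,24.6,.14)),('long_home','long',40,(446,-201,-.18))])
A=camera('top')['pixels'][185:265,205:305]
B=camera('side')['pixels'][165:245,360:460]
cv2.imwrite('pics/crop7.png',np.hstack([cv2.resize(A,(400,320),interpolation=2),cv2.resize(B,(400,320),interpolation=2)]))
"
```

```text
t 22.18 tcp [492.9 265.8  84. ] yaw 0.226 tilt [0.001  0.0006] | shift [-0.1 -0.7 26. ] turn -0.0 | shift if turned first [-0.1 -0.7 26. ] q [0.47 0.42 1.8  0.   0.92 0.25] F [-0.1  0.1 -0.9] w 59.8
card  474.9,-372.0,-0.226(0.57)  476.0,-396.6,-0.206(0.53)  474.1,-397.3,-0.190(0.45)
held  485.1,234.9,1.553(0.45)  493.2,251.5,0.475(0.43)  498.9,251.3,0.737(0.41)
held  487.2,232.0,1.646(0.54)  483.1,247.0,0.131(0.35)  499.2,231.1,0.596(0.32)
long  517.9,24.9,0.132(0.88)  523.0,25.3,0.135(0.87)  520.8,25.1,0.137(0.82)
long_home  442.7,-201.6,-0.185(0.89)  449.0,-201.0,-0.177(0.88)  446.0,-201.0,-0.176(0.81)
```

View pics/crop7.png

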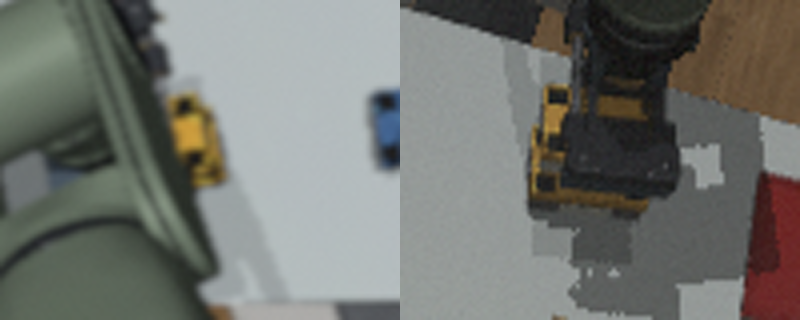

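The held box hangs above the yellow home with only its right end visible ((200,140) in the left crop), so I'll rely on the relative measurement. Lowering gently, with height and force as the check.

Emit:
{"op": "drive_tool", "data": {
  "motion": [
    [[0, -0.6, 5], 0],
    [[0, 0, 6], 0],
    [[0, 0, 6], 0],
    [[0, 0, 3], 0],
    [[0, 0, 2], 0],
    [[0, 0, 1], 0],
    [[0, 0, 0], 0],
    [[0, 0, 0], 0],
    [[0, 0, 0], 0],
    [[0, 0, 0], 0]
  ]
}}

```text
time_s: 23.22
tcp_pos: [492.1, 265.6, 60.7]
tool_rot: [1.957, 2.458, 0.001]
ft_force: [-0.2, 0.5, -1.2]
grip_width: 60.0
gripper_force: 29.9
```

Emit:
{"op": "drive_tool", "data": {
  "motion": [
    [[0, 0, 1], 0],
    [[0, 0, 1], 0],
    [[0, 0, 1], 0],
    [[0, 0, 1], 0],
    [[0, 0, 0], 0],
    [[0, 0, 0], 0],
    [[0, 0, 0], 0],
    [[0, 0, 0], 0],
    [[0, 0, 0], 0],
    [[0, 0, 0], 0]
  ]
}}

```text
time_s: 24.05
tcp_pos: [492.0, 265.6, 56.5]
tool_rot: [1.957, 2.458, 0.0]
ft_force: [-0.1, 0.3, -1.5]
grip_width: 60.1
gripper_force: 29.9
```

Emit:
{"op": "drive_tool", "data": {
  "motion": [
    [[0, 0, 1], 0],
    [[0, 0, 1], 0],
    [[0, 0, 0.6], 0],
    [[0, 0, 0.6], 0],
    [[0, 0, 0], 0],
    [[0, 0, 0], 0],
    [[0, 0, 0], 0],
    [[0, 0, 0], 0],
    [[0, 0, 0], 0],
    [[0, 0, 0], 0]
  ]
}}

```text
time_s: 24.88
tcp_pos: [491.9, 265.5, 53.5]
tool_rot: [-1.957, -2.458, -0.0]
ft_force: [-2.1, -1.1, 5.1]
grip_width: 60.1
gripper_force: 29.9
```

Contact came exactly at the seated height of 53.5. Release and go for the long box.

Emit:
{"op": "drive_tool", "data": {
  "motion": [
    [[0, 0, 0], 0],
    [[0, 0, 0], 0],
    [[0, 0, 0], 0],
    [[0, 0, 0], 0],
    [[0, 0, 0], 0],
    [[0, 0, 0], 0],
    [[0, 0, -3], 0],
    [[0, 0, -10], 0],
    [[0, 0, -25], 0],
    [[0, 0, -30], 0]
  ],
  "fingers": 1.0
}}

```text
time_s: 25.72
tcp_pos: [490.9, 265.0, 121.1]
tool_rot: [-1.956, -2.456, 0.006]
ft_force: [1.4, 0.8, -0.2]
grip_width: 90.9
gripper_force: 0.0
```

Emit:
{"op": "drive_tool", "data": {
  "motion": [
    [[-20, 0, 0], 0],
    [[-35, 0, 0], 0],
    [[-35, 0, 0], 0],
    [[-30, 0, 0], 0],
    [[-10, 0, 0], 0],
    [[0, 0, 0], 0.05],
    [[0, 0, 0], 0.039],
    [[0, 0, 0], 0],
    [[0, 0, 0], 0],
    [[0, 0, 0], 0]
  ]
}}

```text
time_s: 26.55
tcp_pos: [521.1, 139.3, 121.6]
tool_rot: [2.062, 2.37, 0.001]
ft_force: [-0.4, -0.1, 0.0]
grip_width: 90.9
gripper_force: 0.0
```

```bash
python3 -c "
from h import *
go(520.2,25.1,90,.137)
both([('short','short',75,(493,264,.22)),('long','long',40,(521.8,24.6,.14)),('long_home','long',40,(446,-201,-.18))])
A=camera('top')['pixels'][185:265,205:305]
B=camera('side')['pixels'][120:220,190:315]
cv2.imwrite('pics/crop8.png',np.hstack([cv2.resize(A,(400,320),interpolation=2),cv2.resize(B,(400,320),interpolation=2)]))
"
```

```text
t 26.55 tcp [521.1 139.3 121.6] yaw 0.138 tilt [0.0005 0.0003] | shift [-113.   -16.7   31.5] turn 0.001 | shift if turned first [-113.   -16.5   31.5] q [0.24 0.35 1.8  0.   0.99 0.1 ] F [-0.4 -0.1  0. ] w 90.9
short  482.1,284.1,-0.919(0.56)  495.4,263.9,0.215(0.86)  494.4,263.9,0.224(0.55)
long  518.1,23.6,0.131(0.83)  523.1,25.0,0.133(0.86)  521.1,24.6,0.134(0.80)
long_home  442.7,-201.6,-0.186(0.89)  449.1,-201.0,-0.177(0.88)  446.0,-201.0,-0.177(0.81)
```

View pics/crop8.png

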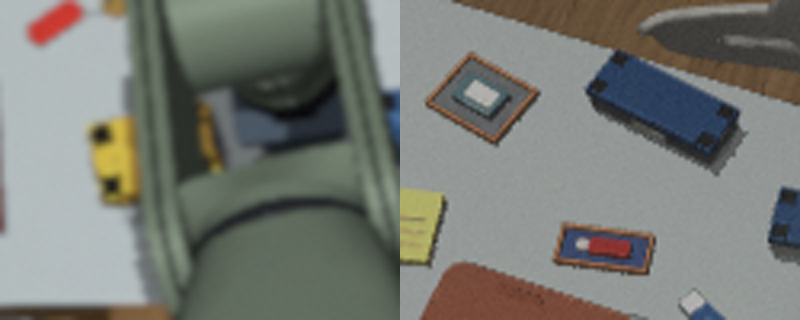

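The right crop shows the card case flat in the middle of the wide tray (482,95), the stick in its tray (605,247) and the long home clear (665,110). The short box fit agrees with its home. Now the long box.

Emit:
{"op": "drive_tool", "data": {
  "motion": [
    [[-20, -3, 0], 0],
    [[-35, -5, 0], 0],
    [[-35, -5, 5], 0],
    [[-18, -3, 10], 0],
    [[-5, -0.5, 10], 0],
    [[0, 0, 7], 0],
    [[0, 0, 0], 0],
    [[0, 0, 0], 0],
    [[0, 0, 0], 0],
    [[0, 0, 0], 0]
  ]
}}

```text
time_s: 27.58
tcp_pos: [520.7, 25.6, 89.6]
tool_rot: [2.062, 2.369, 0.001]
ft_force: [-0.7, 0.0, -0.4]
grip_width: 91.2
gripper_force: 0.0
```

```bash
python3 -c "
from h import *
go(520.2,25,20,.135)"
```

```text
t 27.58 tcp [520.7  25.6  89.6] yaw 0.138 tilt [0.001  0.0003] | shift [-0.6 -0.6 69.6] turn 0.003 | shift if turned first [-0.6 -0.6 69.6] q [ 0.03  0.36  1.88  0.    0.9  -0.11] F [-0.7  0.  -0.4] w 91.2
```

Emit:
{"op": "drive_tool", "data": {
  "motion": [
    [[-0.6, -0.4, 8], 0],
    [[0, 0, 12], 0],
    [[0, 0, 12], 0],
    [[0, 0, 12], 0],
    [[0, 0, 12], 0],
    [[0, 0, 8], 0],
    [[0, 0, 4], 0],
    [[0, 0, 1.6], 0],
    [[0, 0, 0], 0],
    [[0, 0, 0], 0]
  ]
}}

```text
time_s: 28.42
tcp_pos: [520.3, 24.1, 20.0]
tool_rot: [2.064, 2.368, 0.001]
ft_force: [0.0, 0.4, -0.8]
grip_width: 91.2
gripper_force: 0.0
```

Emit:
{"op": "drive_tool", "data": {
  "motion": [
    [[0, 0, 0], 0],
    [[0, 0, 0], 0],
    [[0, 0, 0], 0],
    [[0, 0, 0], 0],
    [[0, 0, 0], 0],
    [[0, 0, 0], 0],
    [[0, 0, 0], 0],
    [[0, 0, 0], 0],
    [[0, 0, 0], 0],
    [[0, 0, 0], 0]
  ],
  "fingers": 0,
  "newtons": 40
}}

```text
time_s: 29.25
tcp_pos: [520.0, 24.0, 19.8]
tool_rot: [2.064, 2.368, 0.001]
ft_force: [-0.3, 0.0, 2.4]
grip_width: 60.2
gripper_force: 40.0
```

Emit:
{"op": "drive_tool", "data": {
  "motion": [
    [[0, 0, -3], 0],
    [[0, 0, -6], 0],
    [[0, 0, -12], 0],
    [[0, 0, -15], 0],
    [[0, 0, -15], 0],
    [[0, 0, -15], 0],
    [[0, 0, -10], 0],
    [[0, 0, -4], 0],
    [[0, 0, 0], 0],
    [[0, 0, 0], 0]
  ]
}}

```text
time_s: 30.08
tcp_pos: [519.4, 24.0, 99.2]
tool_rot: [-2.064, -2.368, 0.001]
ft_force: [-0.3, -0.2, -2.0]
grip_width: 59.8
gripper_force: 40.0
```

```bash
python3 -c "
from h import *
go(445.9,-201,90,-.177)"
```

```text
t 30.08 tcp [519.4  24.   99.2] yaw 0.137 tilt [-0.0009  0.    ] | shift [-212.8 -103.5    9.3] turn 0.314 | shift if turned first [-234.4  -32.7    9.3] q [ 0.02  0.35  1.87  0.    0.92 -0.11] F [-0.3 -0.2 -2. ] w 59.8
```

Emit:
{"op": "drive_tool", "data": {
  "motion": [
    [[0, 0, 0], 0.08],
    [[0, 0, 0], 0.08],
    [[0, 0, 0], 0.08],
    [[0, 0, 0], 0.077],
    [[-20, -3, 0], 0],
    [[-35, -5, 0], 0],
    [[-40, -6, 0], 0],
    [[-40, -6, 0], 0],
    [[-40, -5, 0], 0],
    [[-35, -4.5, 0], 0]
  ]
}}

```text
time_s: 30.92
tcp_pos: [451.5, -178.9, 98.6]
tool_rot: [-2.411, -2.012, 0.002]
ft_force: [1.0, -0.3, -2.3]
grip_width: 59.6
gripper_force: 40.0
```

Emit:
{"op": "drive_tool", "data": {
  "motion": [
    [[-19, -2.5, 0], 0],
    [[-6.6, -0.7, 0], 0],
    [[0, 0, 5], 0],
    [[0, 0, 5], 0],
    [[0, 0, 5], 0],
    [[0, 0, 2], 0],
    [[0, 0, 0], 0],
    [[0, 0, 0], 0],
    [[0, 0, 0], 0],
    [[0, 0, 0], 0]
  ]
}}

```text
time_s: 31.75
tcp_pos: [445.9, -201.7, 82.8]
tool_rot: [2.411, 2.013, 0.001]
ft_force: [-0.2, -1.1, -2.2]
grip_width: 59.5
gripper_force: 40.0
```

```bash
python3 -c "
from h import *
go(445.1,-201.9,60,-.18)
z=bot.get_obs()['tcp_pos'][2]+20.2
both([('held','longends',z,(446,-201,-.18)),('short','short',75,(493,264,.22))])
A=camera('top')['pixels'][185:285,335:460]
B=camera('side')['pixels'][110:190,220:320]
cv2.imwrite('pics/crop9.png',np.hstack([cv2.resize(A,(400,320),interpolation=2),cv2.resize(B,(400,320),interpolation=2)]))
"
```

```text
t 31.75 tcp [ 445.9 -201.7   82.8] yaw -0.179 tilt [ 0.0005 -0.0001] | shift [-0.3 -0.7 22.8] turn 0.001 | shift if turned first [-0.3 -0.7 22.8] q [-0.45  0.33  1.96  0.    0.85 -0.27] F [-0.2 -1.1 -2.2] w 59.5
held  435.1,-196.4,-0.336(0.49)  449.5,-199.0,-0.205(0.52)  439.6,-196.7,-0.330(0.45)
short  488.3,261.1,0.215(0.82)  495.5,263.8,0.216(0.88)  493.0,263.0,0.217(0.76)
```

View pics/crop9.png

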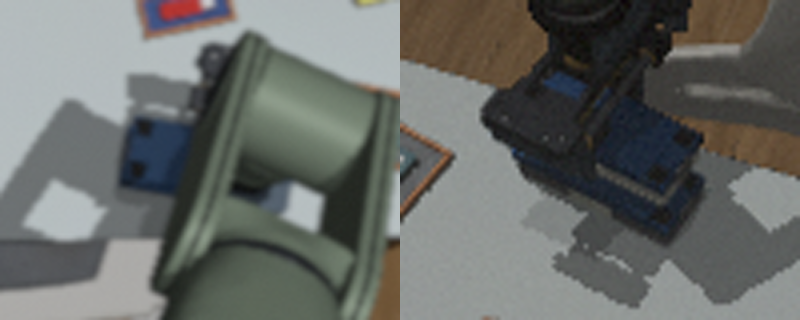

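The side crop shows the held long box right above its home and parallel to it (right ends at (650,140) and (680,215)). Lowering.

Emit:
{"op": "drive_tool", "data": {
  "motion": [
    [[-0.3, -0.6, 5], 0],
    [[0, 0, 6], 0],
    [[0, 0, 5], 0],
    [[0, 0, 3], 0],
    [[0, 0, 1.5], 0],
    [[0, 0, 0], 0],
    [[0, 0, 0], 0],
    [[0, 0, 0], 0],
    [[0, 0, 0], 0],
    [[0, 0, 0], 0]
  ]
}}

```text
time_s: 32.78
tcp_pos: [445.1, -202.2, 62.3]
tool_rot: [2.412, 2.012, 0.001]
ft_force: [0.2, 0.6, -2.3]
grip_width: 59.6
gripper_force: 40.0
```

Emit:
{"op": "drive_tool", "data": {
  "motion": [
    [[0, 0, 1], 0],
    [[0, 0, 1], 0],
    [[0, 0, 1], 0],
    [[0, 0, 1], 0],
    [[0, 0, 0], 0],
    [[0, 0, 0], 0],
    [[0, 0, 0], 0],
    [[0, 0, 0], 0],
    [[0, 0, 0], 0],
    [[0, 0, 0], 0]
  ]
}}

```text
time_s: 33.62
tcp_pos: [444.9, -202.1, 58.1]
tool_rot: [2.412, 2.013, 0.0]
ft_force: [-0.6, -0.3, -2.6]
grip_width: 59.4
gripper_force: 40.0
```

Below the plain-lid height (59.8) and no contact: the feet are in the recesses.

Emit:
{"op": "drive_tool", "data": {
  "motion": [
    [[0, 0, 1], 0],
    [[0, 0, 1], 0],
    [[0, 0, 0.7], 0],
    [[0, 0, 0.7], 0],
    [[0, 0, 0], 0],
    [[0, 0, 0], 0],
    [[0, 0, 0], 0],
    [[0, 0, 0], 0],
    [[0, 0, 0], 0],
    [[0, 0, 0], 0]
  ]
}}

```text
time_s: 34.45
tcp_pos: [444.9, -202.1, 54.8]
tool_rot: [2.412, 2.013, 0.0]
ft_force: [-0.4, 0.8, 0.1]
grip_width: 59.5
gripper_force: 40.0
```

Seated height reached with almost no load. Release, back off toward the left, and check everything.

Emit:
{"op": "drive_tool", "data": {
  "motion": [
    [[0, 0, 0.3], 0],
    [[0, 0, 0], 0],
    [[0, 0, 0], 0],
    [[0, 0, 0], 0],
    [[0, 0, 0], 0],
    [[0, 0, 0], 0],
    [[0, 0, 0], 0],
    [[0, 0, -5], 0],
    [[0, 0, -20], 0],
    [[0, 0, -35], 0]
  ],
  "fingers": 1.0
}}

```text
time_s: 35.28
tcp_pos: [442.6, -201.0, 112.5]
tool_rot: [-2.406, -2.008, 0.005]
ft_force: [0.4, 0.4, -0.3]
grip_width: 91.3
gripper_force: 0.0
```

Emit:
{"op": "drive_tool", "data": {
  "motion": [
    [[5, 0, -35], 0],
    [[25, 0, -35], 0],
    [[40, 0, 0], 0],
    [[40, 0, 0], 0],
    [[40, 0, 0], 0],
    [[40, 0, 0], 0],
    [[20, 0, 0], 0],
    [[0, 0, 0], 0],
    [[0, 0, 0], 0],
    [[0, 0, 0], 0]
  ]
}}

```text
time_s: 36.12
tcp_pos: [482.1, 3.1, 183.4]
tool_rot: [2.412, 2.013, -0.001]
ft_force: [0.1, -0.1, -0.8]
grip_width: 91.4
gripper_force: 0.0
```

```bash
python3 -c "
from h import *
go(445.1,-201.9,60,-.18)
both([('long','long',75,(446,-201,-.18)),('short','short',75,(493,264,.22)),('stick','stick',13,(608,-192.6,.2)),('wide','wide',9,(488,-389,-.22)),('card','card',15,(488,-389,-.22))])
A=camera('top')['pixels'][160:260,170:490]
B=camera('side')['pixels'][120:250,175:495]
cv2.imwrite('pics/crop10.png',np.vstack([cv2.resize(A,(800,250),interpolation=2),cv2.resize(B,(800,325),interpolation=2)]))
"
```

```text
t 36.12 tcp [482.1   3.1 183.4] yaw -0.18 tilt [-0.0002 -0.0005] | shift [-208.2    0.3  123.6] turn 0.0 | shift if turned first [-208.2    0.3  123.6] q [-0.02  0.21  1.83 -0.    1.1   0.16] F [ 0.1 -0.1 -0.8] w 91.4
long  442.6,-200.0,-0.181(0.88)  450.4,-200.1,-0.180(0.86)  446.7,-200.1,-0.182(0.76)
short  488.3,261.1,0.216(0.82)  495.5,263.8,0.216(0.87)  493.0,263.0,0.218(0.76)
stick  605.6,-193.4,0.203(0.88)  610.5,-192.5,0.195(0.89)  608.2,-193.0,0.208(0.77)
wide  485.3,-389.6,-0.222(0.73)  490.0,-388.4,-0.220(0.77)  487.8,-389.0,-0.220(0.65)
card  474.9,-372.0,-0.225(0.57)  476.1,-396.7,-0.205(0.53)  474.2,-397.4,-0.187(0.45)
```

View pics/crop10.png

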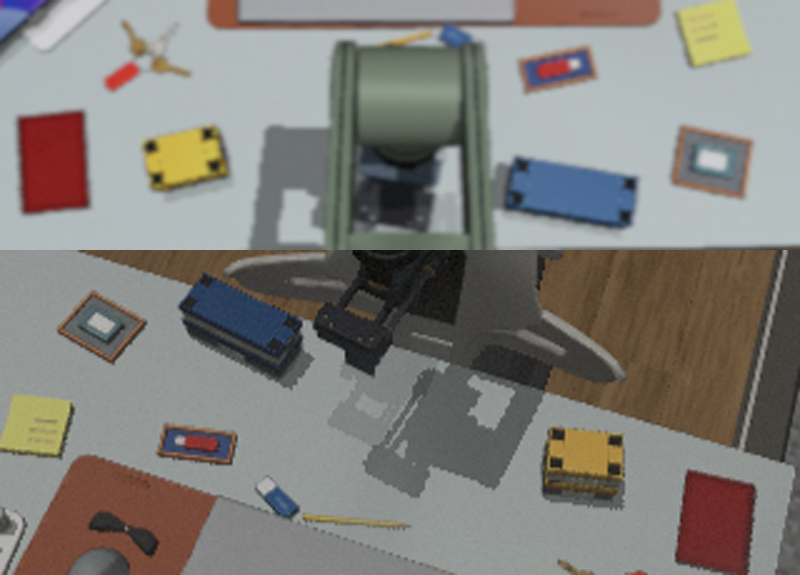

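All four items are in place: both boxes are square on their homes ((187,157) and (571,192) in the upper strip), the case is centred in the wide tray (712,160) and the stick is in the narrow tray (557,68). The notebook and sticky notes haven't moved, so I'm handing in.

```bash
python3 -c "
from h import *
print(sign_off())"
```

```text
the job is handed in; nothing more can be done
None
```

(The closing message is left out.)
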